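# Clamp the cling-film box in its sloping stand

### The job

Clamp the cling-film box down in its sloping stand: turn the clamp's wing knob clockwise until the pad under it just touches the box, then give the knob a quarter turn more and let go. Do not push the box out of its place or knock over or shift the things standing round it.

Things in the scene. Friction and masses are not known exactly. Their poses are not given: they have to be found in the camera images.
- stand: Fixed steel stand, foot 135 x 200 mm; its bed slopes 30 degrees down to the stand's -x side (robot side), with a ledge at the low edge; a grey C-shaped clamp arm, 30 mm wide, rises behind the bed and reaches over its middle. Origin: centre of the foot on the table; x uphill, y left, z up. The screw's axis, square to the bed, is (-0.5, 0, 0.866) in this frame: work tilted 30 degrees.
- knob_grip (a point): Centre of the black wing knob on the clamp arm: a bar 50 mm long, 14 thick, 32 high (along the screw), pinched across its 14 mm. The point is on the screw's axis, 14 mm below the knob's top, 30 mm above the boss it turns in. The point turns with the knob: z = screw axis, up and off the bed; x along the bar; y across it. The knob does not rise or sink as it turns.
- clamp_knob (a joint): Angle of the knob in rad, growing as it is turned clockwise seen from above the knob (0: screw fully out; stop at 9.1). At 0 the bar points up and down the slope. It lowers the pad by 16 mm per full turn and stays where it is left (friction 0.06 N m).
- clamp_pad (a joint): How far the sprung pad at the screw's lower end is pushed back into the screw, in m: 0 while it hangs free; from first touch on the box it grows by 16 mm per turn of the knob (spring 1500 N/m, 1 N at first touch). 12 mm at most.
- pad_face (a point): Centre of the pad's round lower face (32 mm across), on the screw's axis; z along the screw, up.
- box_top (a point): Centre of the upper face of the loose cling-film box, a long green and white carton, 59 x 303 x 49 mm, 0.25 to 0.5 kg, lying along the ledge in the stand under the clamp; x downhill across the box, y along it, z square to its upper face. At the start the pad hangs 2 to 7 mm above this face, up to 30 mm along the box from its middle.
- sauce_pot: Small loose lidded sauce pot, 53 mm across and 36 high, standing beside the stand on its robot side; leave it alone. Origin: centre of its underside.
- salt: Loose salt shaker, 44 mm across and 90 high, behind the stand; leave it alone. Origin: centre of its underside.
- timer: Loose kitchen timer, a white drum with a red dome, 62 mm across and 40 high, behind the stand; leave it alone. Origin: centre of its underside.

How it is judged (in metres and radians):
At the end, for the whole second after the job is handed in: The pad is pressed back 2.6 to 5.4 mm by the box, which is a quarter turn (90 degrees, give or take 30) past first touch; the box still lies flat in the stand within 12 mm of where it was (value of joint clamp_pad between 0.0026 and 0.0054 m and distance of box_top from where it was at the start of the episode below 0.012 m and angle between the z axis of box_top and the z axis of pad_face, either way round below 0.1 rad).
It fails at once if the clamp was overtightened, by more than half a turn past touching (value of joint clamp_pad above 0.0082 m).
It fails at once if the box was pushed more than 20 mm out of its place (distance of box_top from where it was at the start of the episode above 0.02 m).
It fails at once if a thing round the stand was shifted by more than 30 mm or knocked over (distance of any of sauce_pot, salt, timer from where it was at the start of the episode above 0.03 m or angle between any of salt, sauce_pot, timer's own z axis and vertical above 0.6 rad).
It also fails if it takes over 61 s, if anything falls off the work surface, if the arm or the gripper's body presses on something with over 40 N, if the wrist force passes 120 N, or if a joint passes its speed limit or range.

### The arm

A 6-joint arm with a two-finger parallel gripper is mounted at the origin on a cart in front of the work surface, level with it; the furniture and walls round the work are solid. World frame = base frame: x ahead of the robot, y to its left, z up, the work surface at z = 0. Lengths are in m, angles in degrees, forces in N, time in s.
With the tool pointing down it reaches from about 0.3 to 0.85 m from the base axis. Payload 5.4 kg.
Tool frame: the origin (TCP) lies midway between the tips of the shut fingers; the grasp point (between the pads) lies grip_point_offset behind it (grip_point_offset is the distance from the TCP to the grasp point, in m); z points along the fingers, x is the direction in which the jaws open and shut, and the axes are right-handed (so a half turn about z gives the same grasp; the last joint's range is limited). The gripper opens to 85 mm and grips with 20 to 120 N. Pads are 22 mm wide; open, the fingers measure 114 mm over their backs; the gripper's body (76 mm by 85 mm) begins 54 mm behind the grasp point. The pads swing forward as they close: fully open they stand 13 mm farther back than shut.
Start: joints at [59.868, 9.076, 91.501, -0, 79.423, -12.038], TCP at [0.179, 0.547, 0.231] pointing down, gripper open.
Joint ranges: [-166.64, 166.64], [-54.1, 131.32], [10.49, 154.53], [-73.88, 253.88], [9.74, 151.15], [-171.62, 171.62]. Speed limits (degrees/s): [147.25, 147.25, 180, 180, 180, 180].

### API

Orientations are given as a 3x3 rotation matrix whose columns are the frame's x, y, z axes.
In Python, from plant import * gives the robot as it stands. The module is installed in compiled form; this text tells all that it offers.
- The arm moves only by the shell command python3 -m pendant 'ROWS' [OPENING] [FORCE]. ROWS is JSON, a list that holds one entry, the list of rows, each a list of 6 numbers: the shift along the tool's x, y, z each as a share of 0.3 m, from -1 to 1, then the turn, a rotation vector about the tool's x, y, z each as a share of pi/4 rad, from -1 to 1. In form: [[[tx, ty, tz, wx, wy, wz], ...]]. A call has exactly 8 rows; each row shifts and turns the pose as measured when the row begins, along the tool's axes as they then stand; what a row does not reach is not made up. A row lasts 1/8 s, in which the tool goes at most 62.5 mm and 10.7 degrees, less where a joint would pass 70% of its speed; a pose out of reach is approached as far as the arm can. A call with a number of a shift or a turn outside -1 to 1 is refused whole. A call with a gripper value outside its range is refused whole. OPENING is the closure, from 0 (fully open) to 1 (shut), set as the call begins (- or left out, the last holds). The fingers move at their own pace and stop on an object; FORCE is the grip in N (left out, the last holds). Time passes only in rows, so rows that do not move let the fingers close, or fill a call up. It gives the time, the measured TCP pose, the force and the opening at its end, in the units of the state.
- sense(): the state, without advancing time (a new reading comes with each control period).
- capture(name): name is "side" or "top"; returns a dict with "image" (420x560x3 uint8, red, green, blue), "camera_matrix" (3x3 intrinsics, pixels), "extrinsics" (4x4, takes a point from world to camera coordinates). Camera axes: x right, y down, z forward; pixel columns grow to the right and rows downward; lengths in m; the calibration is good to about 2 mm. A picture is of the moment at which its call begins. There is no depth.
- sign_off(): hands the job in, once; it reports no verdict.
Trained networks look in a picture, given as the dict that the camera call returned (one of the last four; its "shot" number tells which), for a name from the list of things; names that differ only in an ending like _2 or _b are one class to them, and where a whole thing is asked for, a point or a joint stands for the part that bears it (a point fixed in the world has none). Each returns a list of dicts, best first, with "confidence" (0 to 1); they miss things now and then, are a little off and sometimes report something else, mostly with a low value. They report only what shows in the picture. A call takes as long as a camera call.
- recognise(picture, target): "at" ([column, row] in pixels, amid what is visible of it).
The state is a dict: "t": time; "joints": joint angles; "dq": joint speeds; "tau": joint torques, N m; "position": TCP position; "tcp_rot": TCP orientation; "ft_force": force on the tool from outside, world axes, zero at the start; "wrist_torque": the same for the moment, N m; "width": finger opening in m.
Only numpy, scipy, OpenCV 4.12 (cv2) and the standard library are available. Lean on these libraries where they do the work, as an engineer would, in place of code of your own. Each camera call takes 0.05 s, during which the arm holds its last target.

## Working session

There is one attempt and no reset: what is moved stays moved. The work goes in short steps, Python scripts to look and compute and a shell command to move; the robot and the scene stay as the last step left them, time stands still between calls to the robot, and variables do not carry over. Pictures are saved under pics/ and viewed, and the job is handed in when it is done.

```bash
mkdir -p pics; ls; python3 - <<'E'
from plant import *
import cv2,numpy as np
s=sense();print({k:np.round(v,3).tolist() for k,v in s.items()})
try: print(grip_point_offset)
except Exception as e: print(e)
for n in ["side","top"]:
    c=capture(n);cv2.imwrite(f"pics/{n}0.png",c["image"][:,:,::-1]);print(n,np.round(c["camera_matrix"],1).tolist(),np.round(c["extrinsics"],4).tolist())
    for t in ["knob_grip","stand","box_top","pad_face","salt","sauce_pot","timer"]:
        print(t,recognise(c,t)[:2])
E
```

```text
pics
{'t': 0.0, 'joints': [59.868, 9.112, 91.573, 0.002, 79.425, -12.038], 'dq': [-0.027, 0.087, -0.02, -0.02, -0.036, -0.053], 'tau': [0.0, -39.601, -33.143, -0.0, 0.008, 0.0], 'position': [0.178, 0.546, 0.23], 'tcp_rot': [[0.311, 0.951, -0.001], [0.951, -0.311, -0.002], [-0.002, -0.0, -1.0]], 'ft_force': [-0.264, -0.051, -0.586], 'wrist_torque': [-0.027, -0.036, 0.025], 'width': 0.085}
0.0187
side [[536.7, 0.0, 272.9], [0.0, 536.7, 214.7], [0.0, 0.0, 1.0]] [[0.9748, -0.2227, 0.0124, -0.5835], [-0.0902, -0.4445, -0.8912, 0.1461], [0.2039, 0.8677, -0.4534, 1.026], [0.0, 0.0, 0.0, 1.0]]
knob_grip [{'at': [247.0, 194.0], 'confidence': 0.51}]
stand [{'at': [294.4, 238.3], 'confidence': 0.63}, {'at': [278.5, 244.7], 'confidence': 0.61}]
box_top [{'at': [276.4, 246.7], 'confidence': 0.7}]
pad_face []
salt [{'at': [345.9, 270.2], 'confidence': 0.59}, {'at': [247.8, 195.3], 'confidence': 0.16}]
sauce_pot [{'at': [214.8, 229.0], 'confidence': 0.71}]
timer [{'at': [332.5, 243.0], 'confidence': 0.72}]
top [[488.4, 0.0, 276.7], [0.0, 488.4, 212.8], [0.0, 0.0, 1.0]] [[0.0113, -0.9999, -0.0092, -0.0037], [-0.9801, -0.0092, -0.1985, 0.6125], [0.1984, 0.0113, -0.9801, 0.9435], [0.0, 0.0, 0.0, 1.0]]
knob_grip [{'at': [279.0, 236.6], 'confidence': 0.57}]
stand [{'at': [280.2, 200.8], 'confidence': 0.77}]
box_top [{'at': [270.3, 215.4], 'confidence': 0.91}]
pad_face []
salt [{'at': [342.4, 170.0], 'confidence': 0.77}]
sauce_pot [{'at': [220.0, 268.6], 'confidence': 0.76}]
timer [{'at': [279.8, 235.5], 'confidence': 0.66}, {'at': [275.9, 158.7], 'confidence': 0.59}]
```

View pics/side0.png

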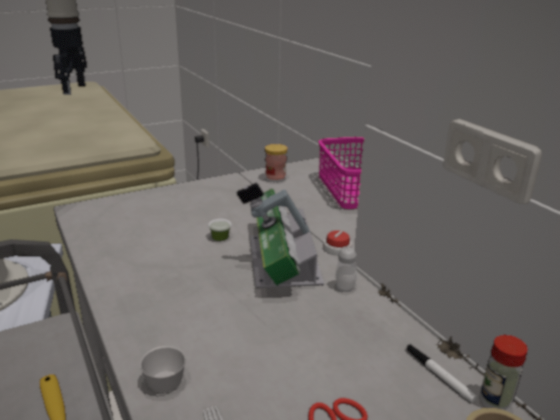

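View pics/top0.png

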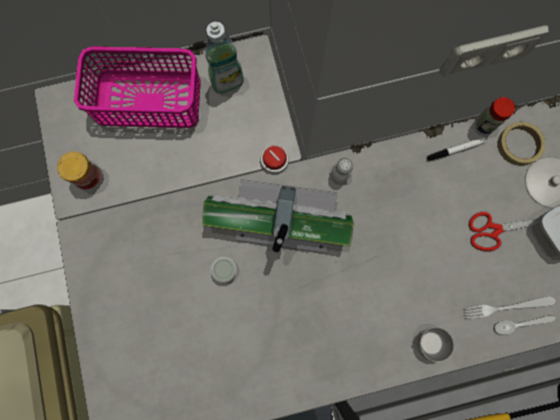

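```bash
python3 - <<'E'
import cv2
a=cv2.imread('pics/side0.png')[130:330,170:400];cv2.imwrite('pics/side0z.png',cv2.resize(a,None,fx=3,fy=3,interpolation=2)[:600])
a=cv2.imread('pics/top0.png')[130:300,190:390];cv2.imwrite('pics/top0z.png',cv2.resize(a,None,fx=3.5,fy=3.5,interpolation=2)[:600])
E
```

```text
(no output)
```

View pics/side0z.png

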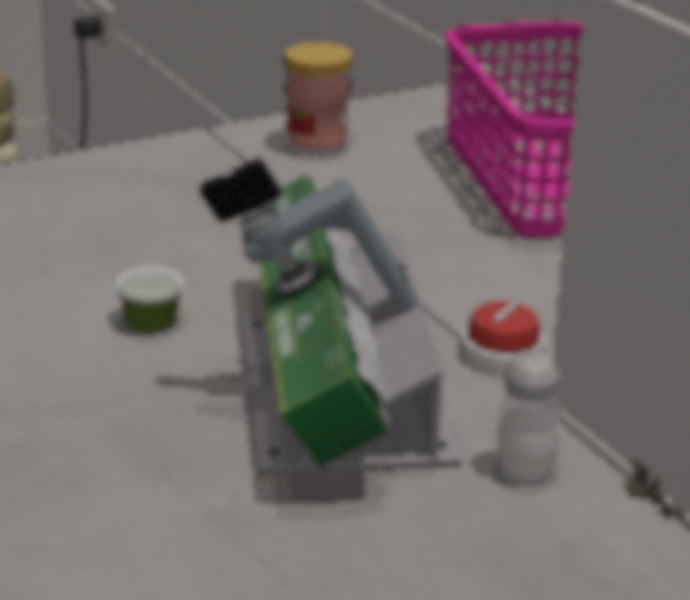

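View pics/top0z.png

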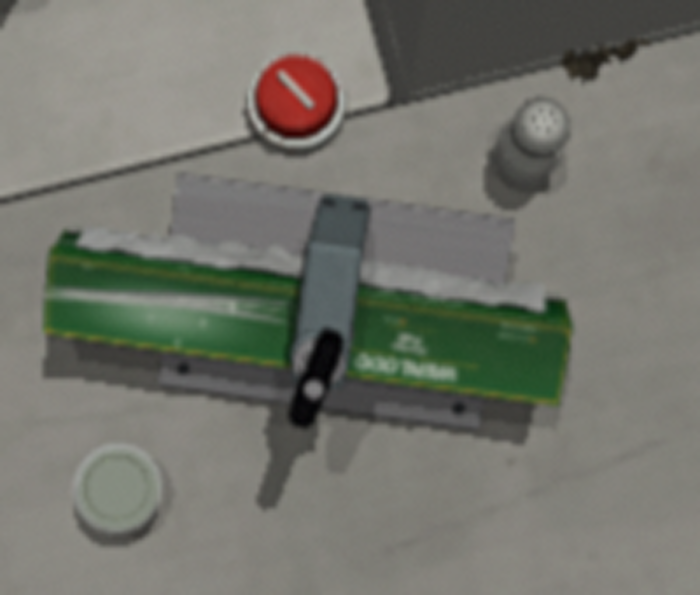

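The side view shows the knob at about (250,193), the C-arm uphill of it, the pad above the green box at about (268,221), pot at (215,229), timer at (338,241) and salt at (346,268). In the top view the knob bar runs from about (284,226) to (277,251). The box's long axis tilts about 7° from world y, and the pot is at (224,270). Next I'll segment the knob and fit it in both views.

```bash
cat > h.py <<'E'
import numpy as np,cv2
from scipy.optimize import least_squares
def proj(c,P):
    P=np.atleast_2d(P);E=c["extrinsics"];q=(E[:3,:3]@P.T).T+E[:3,3];q=(c["camera_matrix"]@q.T).T
    return q[:,:2]/q[:,2:]
def tri(cs,uvs):
    f=lambda X:np.concatenate([proj(c,X)[0]-u for c,u in zip(cs,uvs)])
    r=least_squares(f,[.4,0,.15]);return r.x,r.fun
E
python3 - <<'E'
from plant import *
from h import *
import pickle
cs={n:capture(n) for n in("side","top")}
pickle.dump(cs,open("cs0.pkl","wb"))
for n,(u,v) in dict(side=(250,193),top=(280,238)).items():
    im=cs[n]["image"]; m=im.max(2)
    w=m[v-22:v+22,u-24:u+24]
    print(n);print("\n".join(" ".join("%3d"%x for x in r[8:42]) for r in w[4:40]))
    E=cs[n]["extrinsics"];print("cam",-E[:3,:3].T@E[:3,3])
S=cs["side"];T=cs["top"]
print(tri([S,T],[(250,193),(280.2,238)]))
print("pot",tri([S,T],[(220,224),(223.5,269.5)]))
E
```

```text
side
141 141 141 139 139 134 128 123 124 129 134 139 141 142 143 142 143 143 142 143 143 143 143 139 128 115 103  99  95  96  96  95  91  91
141 140 141 141 140 139 136 131 126 125 128 133 138 142 142 143 143 143 142 142 143 143 141 135 120 105  97  96  95  95  95  94  92  92
141 141 141 141 140 140 139 137 132 126 123 126 133 139 142 143 143 143 143 143 143 142 140 132 117 103  97  96  95  94  93  89  89  90
141 140 140 140 140 140 139 139 137 132 125 122 125 132 138 140 142 143 143 142 143 142 141 134 120 108 100  97  95  92  88  86  85  87
140 140 141 140 140 140 139 140 138 136 133 127 123 124 130 137 139 142 142 142 142 141 141 138 130 120 111 104  97  92  85  82  83  84
141 140 140 140 140 139 139 138 138 139 137 134 130 124 123 127 133 137 141 141 141 141 140 140 137 132 125 117 110 103  96  91  87  86
140 140 139 139 139 139 139 138 139 140 139 139 136 132 125 120 123 131 137 137 135 132 133 135 138 138 136 132 128 124 120 113 104  98
139 139 139 138 138 139 138 138 139 140 140 140 140 138 131 122 117 119 125 124 117 110 113 122 133 138 140 139 138 137 134 129 123 118
139 139
[... 8305 characters left out ...]
1 111 111 111 111 115 124 127
124  98  79  75  77  77  79  79  80  80  79  78  74  70  74  75  86 115 126 127 118 109 109 110 108 110 110 110 110 111 114 122 128 129
128 113  89  76  77  78  78  79  79  79  81  79  78  77  75  75  89 117 127 125 114 109 108 109 110 109 111 111 111 114 120 128 129 128
130 124  95  79  77  77  78  79  79  79  79  79  79  77  76  81 104 124 128 118 110 109 109 109 109 110 111 110 113 121 126 127 127 127
cam [ 0.41315228 -0.00862998  1.04629083]
(array([ 0.54712113, -0.00557306,  0.1591646 ]), array([-0.85906368,  0.14931537,  0.09801314, -0.80312219]))
pot (array([0.49917037, 0.11155827, 0.03402012]), array([-0.94559486,  0.11708634,  0.07755403, -0.86940453]))
```

```bash
cat > fit.py <<'E'
import pickle,itertools
from h import *
from scipy.optimize import minimize
from scipy.spatial.transform import Rotation as R
cs=pickle.load(open("cs0.pkl","rb"));S=cs["side"];T=cs["top"]
def back(c,uv,z):
    E=c["extrinsics"];o=-E[:3,:3].T@E[:3,3];d=E[:3,:3].T@np.linalg.inv(c["camera_matrix"])@[uv[0],uv[1],1]
    return o+d*(z-o[2])/d[2]
for a,b in (((203.7,224.3),(349.4,245.1)),((208,197.5),(351.5,217))):
    p,q=back(T,a,.1),back(T,b,.1);d=p-q;print("box edge len",np.linalg.norm(d),"yaw",np.degrees(np.arctan2(-d[0],d[1])))
def frame(yaw):
    Rs=R.from_euler('z',yaw).as_matrix()
    z=Rs@[-.5,0,.866];x=Rs@[.866,0,.5];return np.c_[x,np.cross(z,x),z]   # x uphill along bed
def knobR(yaw,th): # clockwise from above = negative about z
    return frame(yaw)@R.from_euler('z',-th).as_matrix()
cor=np.array([(x,y,z) for x in(-.025,.025) for y in(-.007,.007) for z in(-.018,.014)])
def mask(c,P,x0,y0,w,h,ss=6):
    uv=(proj(c,P)-[x0-.5,y0-.5])*ss
    m=np.zeros((h*ss,w*ss),np.float32);cv2.fillConvexPoly(m,cv2.convexHull(np.round(uv*16).astype(np.int32)),1,shift=4)
    m=cv2.GaussianBlur(m,(0,0),ss*1.0);return cv2.resize(m,(w,h),interpolation=cv2.INTER_AREA)
wins=[(S,226,171,44,40,125.),(T,256,216,48,46,85.)]
def cost(p,out=False):
    P=p[:3]/1000;yaw,th=p[3],p[4];X=P+cor@knobR(yaw,th).T;e=0
    for i,(c,x0,y0,w,h,bg) in enumerate(wins):
        o=p[5+2*i:7+2*i] if len(p)>5 else (0,0)
        im=c["image"][y0:y0+h,x0:x0+w].max(2).astype(float)
        m=mask(c,X,x0,y0,w,h);D=np.clip(1-(im-12)/(55.-12),0,1); M=np.clip(1-((1-m)*bg-0)/(43.),0,1)
        if i==1: 
            k=np.ones_like(D);k[14:26,10:30]=1
            yy,xx=np.mgrid[y0:y0+h,x0:x0+w];k[(xx-279)**2+(yy-240.5)**2<25]=0
        else:
            k=np.ones_like(D)
        e+=((D-M)**2*k).sum()
    return e
E
python3 - <<'E'
from fit import *
best=None
for th in (-.4,-.1,.2,.5):
  for yaw in(-.14,):
    f=lambda q:cost(np.r_[q[:3],yaw,q[3]])
    r=minimize(f,[547,-5.6,159,th],method="Nelder-Mead",options=dict(initial_simplex=np.array([[547,-5.6,159,th]]+[[547+5*(i==0),-5.6+5*(i==1),159+5*(i==2),th+.2*(i==3)] for i in range(4)]),maxiter=500))
    print(th,yaw,r.fun,np.round(r.x,3))
    if best is None or r.fun<best[0]:best=(r.fun,r.x,yaw)
q=best[1]
x0=np.r_[q[:3],best[2],q[3]]
r=minimize(cost,x0,method="Nelder-Mead",options=dict(initial_simplex=np.array([x0]+[x0+np.eye(5)[i]*[4,4,4,.1,.1][i] for i in range(5)]),maxiter=800))
print("free yaw",r.fun,np.round(r.x,3))
x0=np.r_[q[:3],best[2],q[3],0,0]
def c2(p): # vertical image offsets split
    return cost(np.r_[p[:5],0,0,0,0])
p=r.x;p=np.r_[q[:3],best[2],q[3]]
for c,nm in((S,"side"),(T,"top")):
    im=c["image"][:,:,::-1].copy();k=6;x,y=proj(c,p[:3]/1000)[0].astype(int)
    w=cv2.resize(im[y-45:y+45,x-50:x+50],None,fx=k,fy=k,interpolation=2)
    uv=((proj(c,p[:3]/1000+cor@knobR(p[3],p[4]).T)-[x-50-.5,y-45-.5])*k).astype(int)
    for i in range(8):
        for j in range(i):
            if (abs(cor[i]-cor[j])>1e-6).sum()==1: cv2.line(w,tuple(map(int,uv[i])),tuple(map(int,uv[j])),(0,0,255),1)
    cv2.imwrite(f"pics/fit_{nm}.png",w)
E
```

```text
box edge len 0.28848955233494583 yaw -7.647450108826757
box edge len 0.2870935087869159 yaw -7.377404464290785
-0.4 -0.14 93.23268378762872 [ 5.45689e+02 -4.71100e+00  1.59770e+02  2.47000e-01]
-0.1 -0.14 93.38765599296826 [ 5.45988e+02 -4.45700e+00  1.59555e+02  2.25000e-01]
0.2 -0.14 93.02452549064206 [ 5.46066e+02 -4.41900e+00  1.59141e+02  2.38000e-01]
0.5 -0.14 92.85680773135668 [ 5.46040e+02 -4.56500e+00  1.59611e+02  2.51000e-01]
free yaw 92.84051817115362 [ 5.46044e+02 -4.56100e+00  1.59611e+02 -1.40000e-01  2.51000e-01]
```

View pics/fit_side.png

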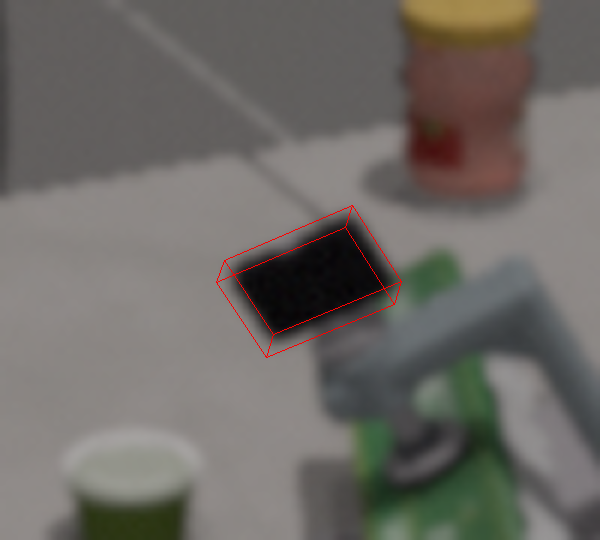

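View pics/fit_top.png

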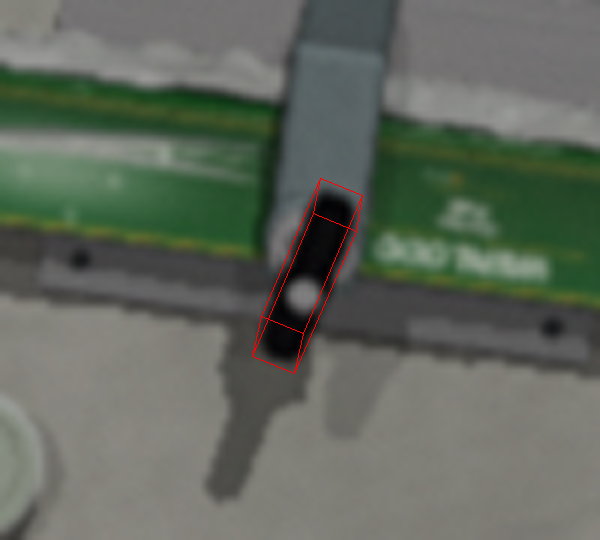

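The fit puts the grip point at about (0.546, -0.0045, 0.160), with stand yaw about -7.5° and the bar about 14° clockwise of uphill. Next I'll work out the approach in tool axes.

```bash
cat > go.py <<'E'
import sys
from plant import *
from h import *
from scipy.spatial.transform import Rotation as R
G=np.array([.546,-.0045,.1597]);YAW=np.radians(-7.5)
def frame(yaw=YAW):
    Rs=R.from_euler('z',yaw).as_matrix();z=Rs@[-.5,0,.8660254];x=Rs@[.8660254,0,.5];return np.c_[x,np.cross(z,x),z]
def toolR(th):  # th: bar angle clockwise (rad); tool z=-screw, tool x = +knob y side
    K=frame()@R.from_euler('z',-th).as_matrix();x=K[:,1];z=-K[:,2];return np.c_[x,np.cross(z,x),z]
def diff(th,up,G=G):
    s=sense();Rt=np.array(s["tcp_rot"]);p=np.array(s["position"]);Rg=toolR(th)
    tgt=G+frame()[:,2]*(up-grip_point_offset)
    print("t",s["t"],"pos",np.round(p,4),"tgt",np.round(tgt,4),"j",np.round(s["joints"],1),"w",round(s["width"],4))
    print("shift mm tool",np.round(Rt.T@(tgt-p)*1000,1),"share",np.round(Rt.T@(tgt-p)/.3,4))
    rv=R.from_matrix(Rt.T@Rg).as_rotvec();print("turn deg tool",np.round(np.degrees(rv),2),"share",np.round(rv/(np.pi/4),4))
    gp=p-Rt[:,2]*grip_point_offset
    print("grasp pt rel G in bed frame mm",np.round(frame().T@(gp-G)*1000,1),"F",np.round(s["ft_force"],2),"M",np.round(s["wrist_torque"],3))
E
python3 -c "
from go import *
diff(.24,.09)"
```

```text
t 0.9 pos [0.1786 0.5466 0.2313] tgt [5.107e-01 2.000e-04 2.214e-01] j [ 59.9   9.1  91.5   0.   79.4 -12. ] w 0.0856
shift mm tool [-416.2  485.4    9.8] share [-1.3875  1.6179  0.0328]
turn deg tool [-29.33   6.32   3.08] share [-0.6518  0.1405  0.0685]
grasp pt rel G in bed frame mm [-332.6  498.4  296.3] F [0.31 0.02 0.02] M [-0.012 -0.04   0.045]
```

```bash
python3 -m pendant '[[[-0.11,0.13,0,0,0,0],[-0.11,0.13,0,0,0,0],[-0.11,0.13,0,0,0,0],[-0.11,0.13,0,0,0,0],[-0.11,0.13,0,0,0,0],[-0.11,0.13,0,0,0,0],[-0.11,0.13,0,0,0,0],[-0.11,0.13,0,0,0,0]]]' 0; python3 -c "
from go import *
diff(.24,.09)"
```

```text
t: 1.9
position: [0.399, 0.1915, 0.2324]
tcp_rot: [[0.304, 0.953, 0.005], [0.953, -0.304, 0.003], [0.004, 0.004, -1.0]]
ft_force: [-0.3, 0.5, 0.8]
width: 0.0856
t 1.9 pos [0.399  0.1915 0.2324] tgt [5.107e-01 2.000e-04 2.214e-01] j [ 9.800e+00 -1.180e+01  1.118e+02  1.000e-01  7.960e+01 -6.250e+01] w 0.0856
shift mm tool [-148.4  164.5   11. ] share [-0.4948  0.5482  0.0368]
turn deg tool [-29.13   5.98   3.45] share [-0.6472  0.1329  0.0766]
grasp pt rel G in bed frame mm [-102.8  175.1  164.9] F [-0.35  0.51  0.84] M [-0.022 -0.046 -0.012]
```

```bash
python3 -m pendant '[[[-0.08,0.08,0,-0.1,0.02,0.01],[-0.08,0.08,0,-0.1,0.02,0.01],[-0.08,0.08,0,-0.1,0.02,0.01],[-0.07,0.07,0,-0.1,0.02,0.01],[-0.07,0.07,0,-0.1,0.02,0.01],[-0.05,0.06,0,-0.1,0.02,0.01],[-0.03,0.04,0,-0.05,0.02,0.01],[0,0,0,0,0,0]]]' 0; python3 -c "
from go import *
diff(.24,.09)"
```

```text
t: 2.9
position: [0.4898, 0.0049, 0.2591]
tcp_rot: [[0.329, 0.791, 0.516], [0.936, -0.346, -0.067], [0.125, 0.505, -0.854]]
ft_force: [0.4, 0.6, 0.5]
width: 0.0853
t 2.9 pos [0.4898 0.0049 0.2591] tgt [5.107e-01 2.000e-04 2.214e-01] j [-16.7 -31.1 127.8   6.1  52.4 -87.8] w 0.0853
shift mm tool [-2.3 -0.9 43.3] share [-0.0076 -0.0029  0.1442]
turn deg tool [ 1.28 -0.38 -0.1 ] share [ 0.0285 -0.0085 -0.0022]
grasp pt rel G in bed frame mm [-1.000e-01  1.900e+00  1.333e+02] F [0.43 0.62 0.5 ] M [-0.012  0.221  0.006]
```

```bash
python3 -m pendant '[[[-0.008,-0.003,0.05,0.028,-0.008,0],[0,0,0.05,0,0,0],[0,0,0.05,0,0,0],[0,0,0.03,0,0,0],[0,0,0,0,0,0],[0,0,0,0,0,0],[0,0,0,0,0,0],[0,0,0,0,0,0]]]' 0; cat > look.py <<'E'
import sys
from go import *
k=sys.argv[1];G2=np.array(eval(sys.argv[2])) if len(sys.argv)>2 else G
for n in("side","top"):
    c=capture(n);im=c["image"][:,:,::-1];x,y=proj(c,G)[0].astype(int)
    np.save(f"{k}_{n}.npy",c["image"])
    cv2.imwrite(f"pics/{k}_{n}.png",cv2.resize(im[y-45:y+65,x-60:x+70],None,fx=5,fy=5,interpolation=2))
E
python3 look.py a; python3 -c "
from go import *
diff(.24,.0)"
```

```text
t: 3.9
position: [0.5162, 0.002, 0.2125]
tcp_rot: [[0.329, 0.804, 0.495], [0.937, -0.344, -0.063], [0.119, 0.484, -0.867]]
ft_force: [-0.1, -0.6, -0.6]
width: 0.0856
t 4.0 pos [0.5162 0.0019 0.2123] tgt [ 0.5553 -0.0057  0.1435] j [-15.8 -21.9 126.7   5.9  45.7 -87.7] w 0.0849
shift mm tool [-2.5  0.7 79.5] share [-0.0083  0.0024  0.265 ]
turn deg tool [-0.1  -0.07  0.06] share [-0.0023 -0.0017  0.0014]
grasp pt rel G in bed frame mm [ 0.   2.4 79.5] F [ 0.13 -0.39  0.24] M [0.027 0.25  0.001]
```

View pics/a_side.png

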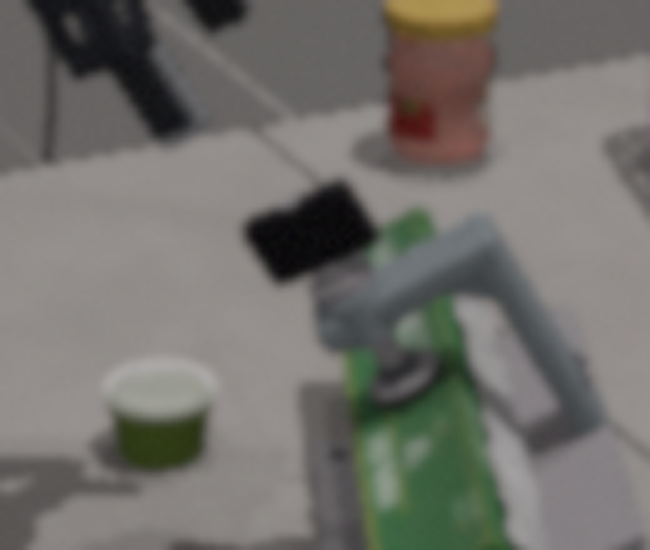

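View pics/a_top.png

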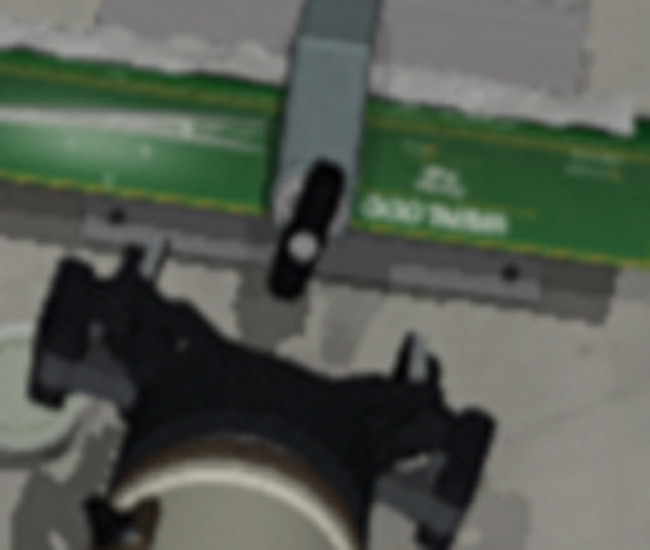

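```bash
python3 -m pendant '[[[-0.008,0.002,0.04,0,0,0],[0,0,0.05,0,0,0],[0,0,0.05,0,0,0],[0,0,0.05,0,0,0],[0,0,0.04,0,0,0],[0,0,0.025,0,0,0],[0,0,0,0,0,0],[0,0,0,0,0,0]]]' 0; 
python3 look.py b; python3 -c "
from go import *
diff(.24,.0)"
```

```text
t: 5.0
position: [0.5551, -0.0069, 0.1401]
tcp_rot: [[0.331, 0.805, 0.493], [0.936, -0.346, -0.064], [0.119, 0.482, -0.868]]
ft_force: [0.0, 1.1, -0.7]
width: 0.0857
t 5.1 pos [ 0.5551 -0.0069  0.1404] tgt [ 0.5553 -0.0057  0.1435] j [-15.4  -8.5 124.9   7.1  34.2 -89. ] w 0.0854
shift mm tool [ 1.5  1.2 -2.7] share [ 0.0051  0.0041 -0.0091]
turn deg tool [-0.2 -0.   0. ] share [-0.0045 -0.      0.    ]
grasp pt rel G in bed frame mm [-1.5 -1.2 -2.7] F [-0.16 -0.74  0.17] M [ 0.048  0.242 -0.004]
```

View pics/b_side.png

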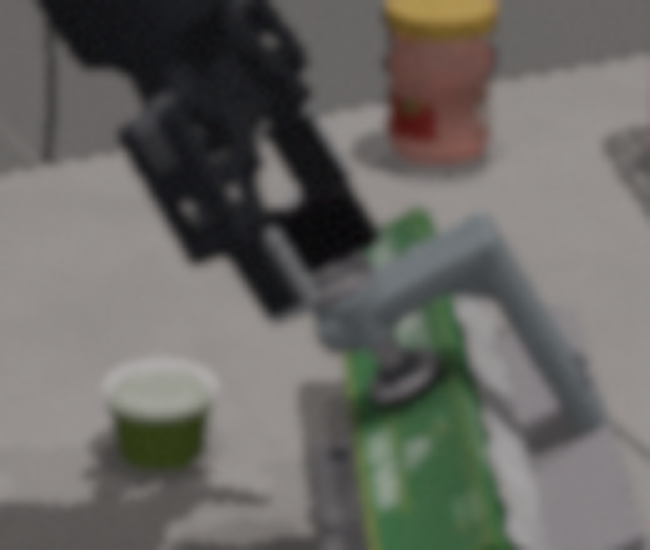

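View pics/b_top.png

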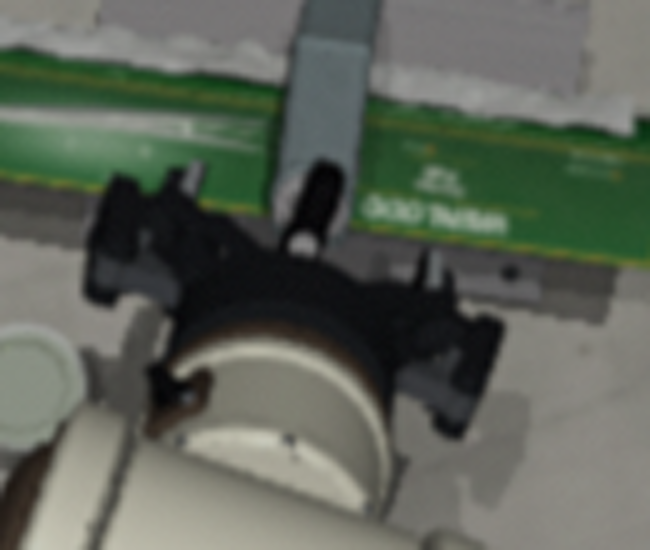

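```bash
python3 -m pendant '[[[0.005,0.004,-0.016,-0.004,0,0],[0,0,0,0,0,0],[0,0,0,0,0,0],[0,0,0,0,0,0],[0,0,0,0,0,0],[0,0,0,0,0,0],[0,0,0,0,0,0],[0,0,0,0,0,0]]]' 1 25; 
python3 look.py c; python3 -c "
from go import *
diff(.24,.0)"
```

```text
t: 6.1
position: [0.5541, -0.0067, 0.1473]
tcp_rot: [[0.33, 0.803, 0.496], [0.937, -0.344, -0.068], [0.116, 0.487, -0.865]]
ft_force: [-1.9, -0.6, 1.4]
width: 0.0135
t 6.2 pos [ 0.5541 -0.0067  0.1473] tgt [ 0.5553 -0.0057  0.1435] j [-15.3  -9.4 125.    6.6  34.8 -88.6] w 0.0132
shift mm tool [ 0.9 -1.3  3.8] share [ 0.0029 -0.0042  0.0126]
turn deg tool [0.1  0.11 0.11] share [0.0021 0.0025 0.0024]
grasp pt rel G in bed frame mm [ 1.  -1.1  3.8] F [-1.87 -0.89  2.02] M [0.08  0.266 0.055]
```

View pics/c_side.png

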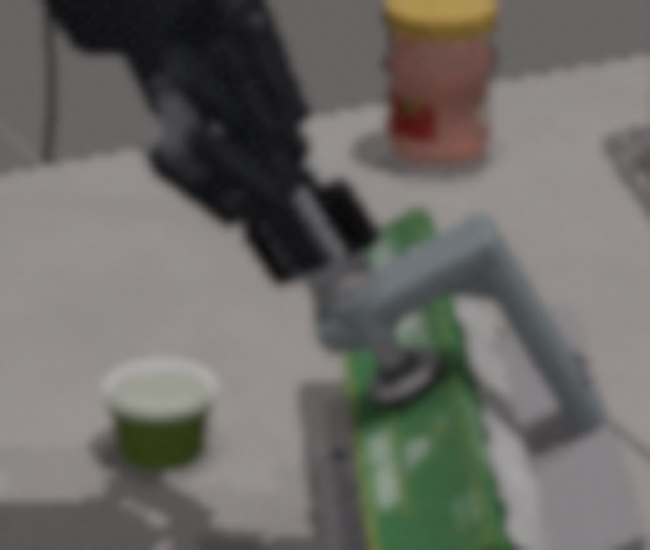

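View pics/c_top.png

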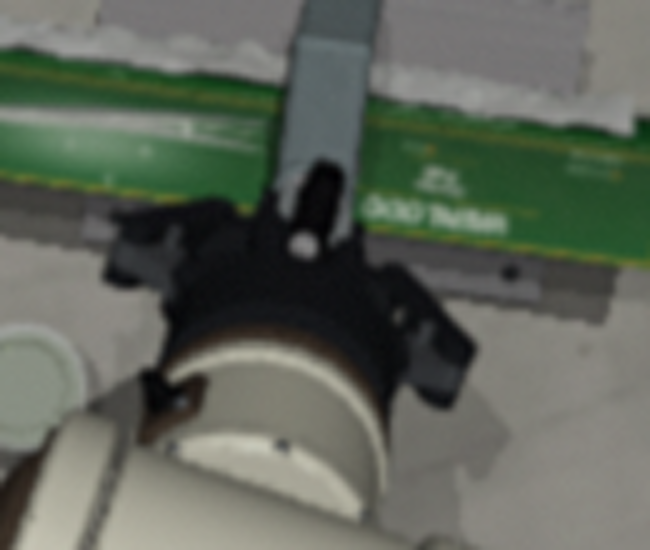

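The bar is gripped at a measured width of 13.5 mm. The pad is clearly visible in the side view at zoomed (403,380). I'll turn in steps and track the pad.

```bash
python3 -m pendant '[[[0,0,0,0,0,0.15],[0,0,0,0,0,0.15],[0,0,0,0,0,0.15],[0,0,0,0,0,0.15],[0,0,0,0,0,0.15],[0,0,0,0,0,0.15],[0,0,0,0,0,0.1],[0,0,0,0,0,0]]]'; 
python3 look.py d; python3 -c "
from go import *
diff(.24,.0)"
```

```text
t: 7.2
position: [0.5539, -0.007, 0.1472]
tcp_rot: [[0.809, 0.315, 0.496], [0.398, -0.915, -0.069], [0.432, 0.253, -0.866]]
ft_force: [-2.2, -0.1, 1.2]
width: 0.0138
t 7.3 pos [ 0.554  -0.007   0.1472] tgt [ 0.5553 -0.0057  0.1435] j [-15.3  -9.4 125.    6.5  34.8 -42.2] w 0.0137
shift mm tool [-0.  -1.7  3.8] share [-0.0001 -0.0055  0.0126]
turn deg tool [  0.14   0.13 -46.19] share [ 0.0032  0.0029 -1.0263]
grasp pt rel G in bed frame mm [ 0.8 -1.3  3.8] F [-2.97  0.25  1.24] M [ 0.034  0.272 -0.117]
```

View pics/d_side.png

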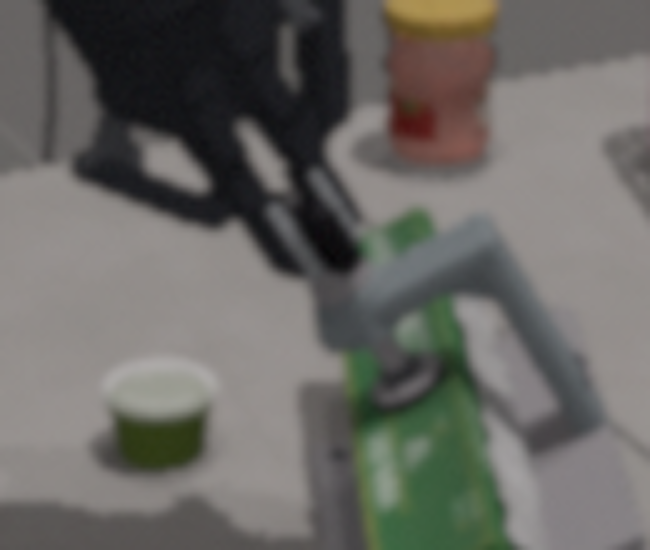

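```bash
cat > track.py <<'E'
import sys
from go import *
from scipy.ndimage import map_coordinates,gaussian_filter
import pickle
cs=pickle.load(open("cs0.pkl","rb"));c=cs["side"]
ax=frame()[:,2]
P=G-ax*.095
print("pad proj guess",proj(c,P), "px/mm along axis",(proj(c,P-ax*.001)-proj(c,P))[0])
d=(proj(c,P-ax*.001)-proj(c,P))[0]
x,y=proj(c,G)[0].astype(int);ox,oy=x-60,y-45
g=lambda k:gaussian_filter(np.load(f"{k}_side.npy").astype(float).mean(2),.6)
cx,cy=ox+403/5,oy+380/5
ref=(gaussian_filter(np.mean([np.load(f"{k}_side.npy").astype(float).mean(2) for k in "abc"],0),.6))
yy,xx=np.mgrid[-7:8,-10:11].astype(float)
M=((xx*.94-yy*.35)/8)**2+((xx*.35+yy*.94)/5.)**2<1   # tilted ellipse over the pad
for k in sys.argv[1:]:
    im=g(k);best=[]
    ss=np.arange(-4,10,.1)
    for s in ss:
        smp=map_coordinates(im,[cy+yy[M]+s*d[1],cx+xx[M]+s*d[0]],order=3)
        rf=map_coordinates(ref,[cy+yy[M],cx+xx[M]],order=3);best.append(((smp-rf)**2).mean())
    i=int(np.argmin(best));print(k,"pad shift mm",round(ss[i],2),"ssd",round(best[i],2),"at0",round(best[40],2))
E
python3 track.py a b c d
python3 - <<'E'
import cv2
ims=[cv2.resize(cv2.imread(f'pics/{k}_side.png')[320:430,340:470],None,fx=3,fy=3) for k in "cd"]
cv2.imwrite('pics/cmp1.png',cv2.hconcat(ims))
E
```

```text
pad proj guess [[271.92459664 228.51976818]] px/mm along axis [0.23738749 0.36243057]
a pad shift mm 0.0 ssd 0.11 at0 0.11
b pad shift mm 0.0 ssd 0.2 at0 0.2
c pad shift mm 0.0 ssd 0.07 at0 0.07
d pad shift mm 2.1 ssd 11.19 at0 109.17
```

View pics/cmp1.png

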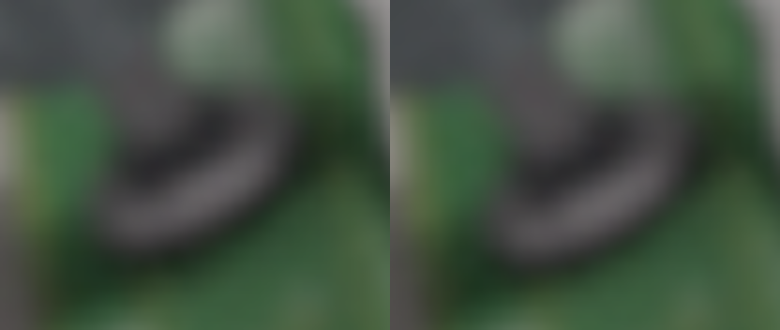

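Tracking is precise: the pad has moved 2.1 mm down against 2.06 mm expected, so it has not touched yet. I'll go on in smaller steps.

```bash
python3 -m pendant '[[[0,0,0,0,0,0.1],[0,0,0,0,0,0.1],[0,0,0,0,0,0.1],[0,0,0,0,0,0.1],[0,0,0,0,0,0.1],[0,0,0,0,0,0],[0,0,0,0,0,0],[0,0,0,0,0,0]]]' >/dev/null; 
python3 look.py e; python3 -c "
from go import *
diff(.24,.0)"; python3 track.py e
python3 -m pendant '[[[0,0,0,0,0,0.1],[0,0,0,0,0,0.1],[0,0,0,0,0,0.1],[0,0,0,0,0,0.1],[0,0,0,0,0,0.1],[0,0,0,0,0,0],[0,0,0,0,0,0],[0,0,0,0,0,0]]]' >/dev/null; 
python3 look.py f; python3 -c "
from go import *
diff(.24,.0)"; python3 track.py f
```

```text
t 8.4 pos [ 0.5538 -0.007   0.1471] tgt [ 0.5553 -0.0057  0.1435] j [-15.3  -9.4 125.    6.5  34.8 -19.6] w 0.014
shift mm tool [-0.5 -1.6  3.8] share [-0.0017 -0.0052  0.0125]
turn deg tool [  0.17   0.14 -68.71] share [ 0.0039  0.0031 -1.527 ]
grasp pt rel G in bed frame mm [ 0.7 -1.4  3.8] F [-1.92 -0.58  1.25] M [-0.044  0.317 -0.008]
pad proj guess [[271.92459664 228.51976818]] px/mm along axis [0.23738749 0.36243057]
e pad shift mm 3.1 ssd 24.08 at0 216.66
t 9.5 pos [ 0.5537 -0.007   0.147 ] tgt [ 0.5553 -0.0057  0.1435] j [-15.3  -9.4 125.    6.4  34.8   3.2] w 0.0138
shift mm tool [-0.9 -1.3  3.8] share [-0.0031 -0.0044  0.0126]
turn deg tool [  0.21   0.15 -91.51] share [ 0.0047  0.0032 -2.0337]
grasp pt rel G in bed frame mm [ 0.5 -1.4  3.8] F [-2.52 -0.19  2.04] M [-0.     0.34  -0.074]
pad proj guess [[271.92459664 228.51976818]] px/mm along axis [0.23738749 0.36243057]
f pad shift mm 4.1 ssd 42.42 at0 364.97
```

```bash
python3 -m pendant '[[[0,0,0,0,0,0.1],[0,0,0,0,0,0.1],[0,0,0,0,0,0.1],[0,0,0,0,0,0.1],[0,0,0,0,0,0.1],[0,0,0,0,0,0],[0,0,0,0,0,0],[0,0,0,0,0,0]]]' >/dev/null; 
python3 look.py g; python3 -c "
from go import *
diff(.24,.0)"; python3 track.py g
python3 -m pendant '[[[0,0,0,0,0,0.1],[0,0,0,0,0,0.1],[0,0,0,0,0,0.1],[0,0,0,0,0,0.1],[0,0,0,0,0,0.1],[0,0,0,0,0,0],[0,0,0,0,0,0],[0,0,0,0,0,0]]]' >/dev/null; 
python3 look.py i; python3 -c "
from go import *
diff(.24,.0)"; python3 track.py i
```

```text
t 10.6 pos [ 0.5535 -0.0069  0.1469] tgt [ 0.5553 -0.0057  0.1435] j [-15.3  -9.4 125.    6.4  34.9  26.1] w 0.0136
shift mm tool [-1.2 -0.9  3.8] share [-0.0039 -0.0031  0.0125]
turn deg tool [   0.25    0.15 -114.34] share [ 0.0056  0.0032 -2.5408]
grasp pt rel G in bed frame mm [ 0.4 -1.4  3.8] F [-2.06 -0.61  0.76] M [ 0.014  0.295 -0.017]
pad proj guess [[271.92459664 228.51976818]] px/mm along axis [0.23738749 0.36243057]
g pad shift mm 4.1 ssd 41.32 at0 363.96
t 11.7 pos [ 0.5534 -0.0068  0.1469] tgt [ 0.5553 -0.0057  0.1435] j [-15.3  -9.4 125.    6.4  34.9  49. ] w 0.0137
shift mm tool [-1.3 -0.5  3.8] share [-0.0044 -0.0015  0.0126]
turn deg tool [ 3.0000e-01  1.2000e-01 -1.3717e+02] share [ 6.7000e-03  2.7000e-03 -3.0483e+00]
grasp pt rel G in bed frame mm [ 0.3 -1.3  3.8] F [-1.88 -0.31  0.83] M [-0.018  0.339 -0.053]
pad proj guess [[271.92459664 228.51976818]] px/mm along axis [0.23738749 0.36243057]
i pad shift mm 4.1 ssd 39.58 at0 360.51
```

The pad stopped moving at about 4.1 mm, so first touch is at about 92°. I'll refine that and check that the knob still follows the gripper.

```bash
sed -i 's/np.arange(-4,10,.1)/np.arange(-4,10,.01)/; s/best\[40\]/best[400]/' track.py; python3 track.py d e f g i
python3 - <<'E'
import cv2
ims=[cv2.imread(f'pics/{k}_side.png')[120:440,160:500] for k in "gi"]
cv2.imwrite('pics/cmp2.png',cv2.hconcat(ims))
E
```

```text
pad proj guess [[271.92459664 228.51976818]] px/mm along axis [0.23738749 0.36243057]
d pad shift mm 2.1 ssd 11.19 at0 109.17
e pad shift mm 3.08 ssd 24.07 at0 216.66
f pad shift mm 4.1 ssd 42.42 at0 364.97
g pad shift mm 4.1 ssd 41.32 at0 363.96
i pad shift mm 4.11 ssd 39.58 at0 360.51
```

View pics/cmp2.png

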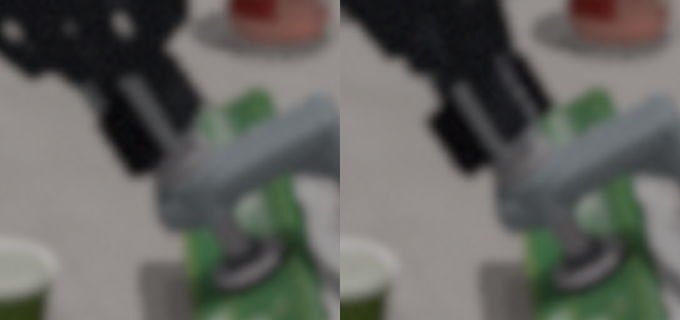

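View pics/i_top.png

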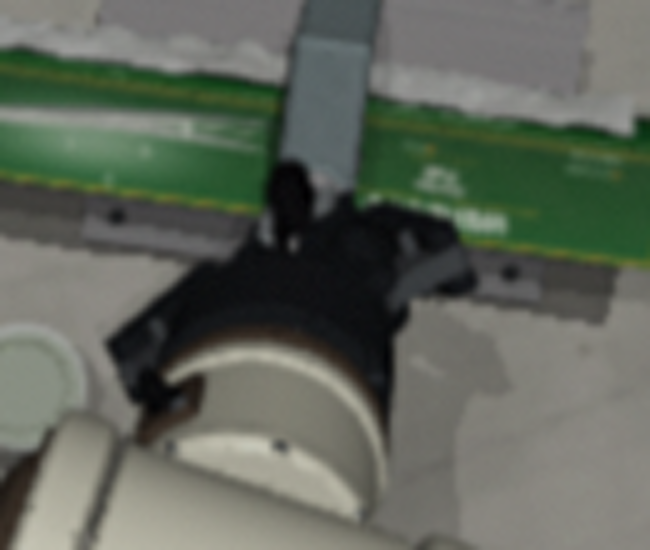

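The knob is still turning with the gripper. I need about 45° more to reach 182°, which is touch plus 90°.

```bash
python3 -m pendant '[[[0,0,0,0,0,0.14],[0,0,0,0,0,0.14],[0,0,0,0,0,0.14],[0,0,0,0,0,0.14],[0,0,0,0,0,0.14],[0,0,0,0,0,0.14],[0,0,0,0,0,0.14],[0,0,0,0,0,0]]]' >/dev/null; 
python3 look.py j; python3 -c "
from go import *
diff(.24,.0)"; python3 track.py j
```

```text
t 12.8 pos [ 0.5534 -0.0065  0.1469] tgt [ 0.5553 -0.0057  0.1435] j [-15.2  -9.4 125.    6.3  34.9  94.1] w 0.0135
shift mm tool [-1.   0.4  3.8] share [-0.0032  0.0014  0.0126]
turn deg tool [-3.800e-01 -3.000e-02  1.777e+02] share [-8.5000e-03 -7.0000e-04  3.9488e+00]
grasp pt rel G in bed frame mm [ 0.2 -1.   3.8] F [-2.46 -0.03  1.03] M [0.062 0.333 0.007]
pad proj guess [[271.92459664 228.51976818]] px/mm along axis [0.23738749 0.36243057]
j pad shift mm 4.1 ssd 40.29 at0 363.98
```

View pics/j_side.png

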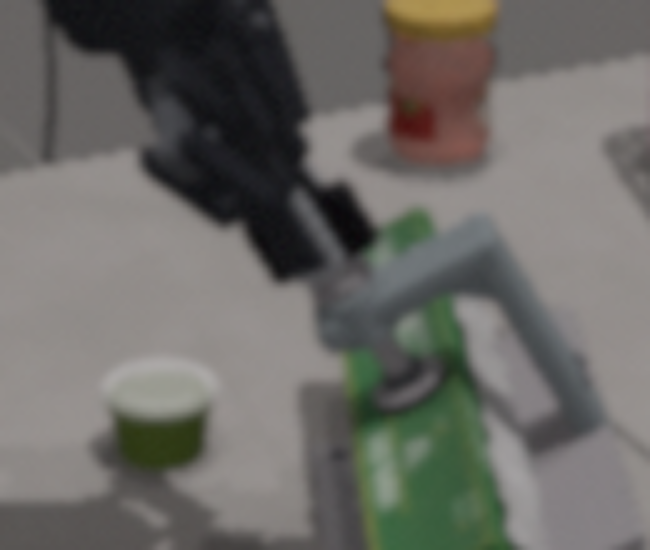

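View pics/j_top.png

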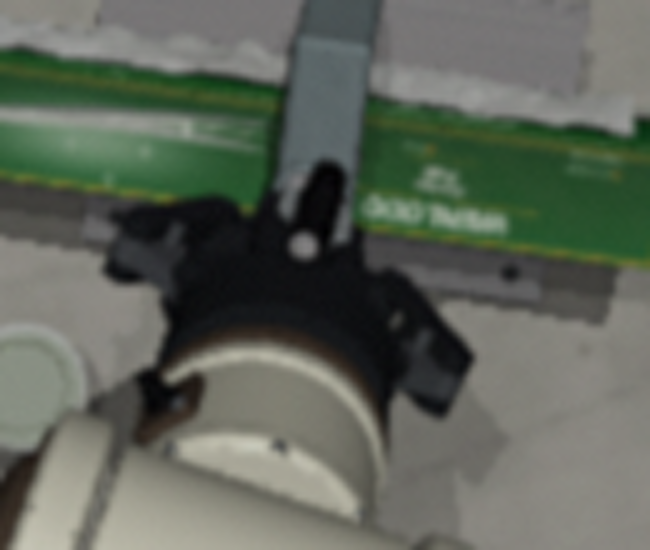

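The tool has turned 182.6° in all, about 90° past touch, and the side view shows the bar half a turn on from where it began. Releasing now.

```bash
python3 -m pendant '[[[0,0,0,0,0,0],[0,0,0,0,0,0],[0,0,0,0,0,0],[0,0,0,0,0,0],[0,0,0,0,0,0],[0,0,0,0,0,0],[0,0,0,0,0,0],[0,0,0,0,0,0]]]' 0; python3 -m pendant '[[[0,0,-0.04,0,0,0],[0,0,-0.05,0,0,0],[0,0,-0.05,0,0,0],[0,0,-0.06,0,0,0],[0,0,-0.06,0,0,0],[0,0,-0.06,0,0,0],[0,0,-0.05,0,0,0],[0,0,0,0,0,0]]]';
python3 look.py k; python3 -c "
from go import *
diff(.24,.0)"; python3 track.py k
```

```text
t: 13.8
position: [0.5534, -0.0064, 0.1465]
tcp_rot: [[-0.363, -0.79, 0.494], [-0.922, 0.38, -0.069], [-0.133, -0.481, -0.867]]
ft_force: [0.2, 0.4, -0.6]
width: 0.0853
t: 14.8
position: [0.4956, 0.0018, 0.2511]
tcp_rot: [[-0.362, -0.788, 0.499], [-0.923, 0.379, -0.07], [-0.134, -0.486, -0.864]]
ft_force: [-0.1, -0.5, 0.6]
width: 0.0856
t 14.9 pos [0.4952 0.0019 0.2492] tgt [ 0.5553 -0.0057  0.1435] j [-16.5 -28.4 126.9   5.4  51.9  94.7] w 0.0854
shift mm tool [ -0.6   0.7 121.9] share [-0.002   0.0025  0.4062]
turn deg tool [ -0.35   0.19 177.89] share [-0.0078  0.0043  3.9531]
grasp pt rel G in bed frame mm [  0.4  -0.2 121.9] F [0.57 0.21 0.43] M [0.032 0.237 0.008]
pad proj guess [[271.92459664 228.51976818]] px/mm along axis [0.23738749 0.36243057]
k pad shift mm 4.1 ssd 37.48 at0 355.11
```

View pics/k_side.png

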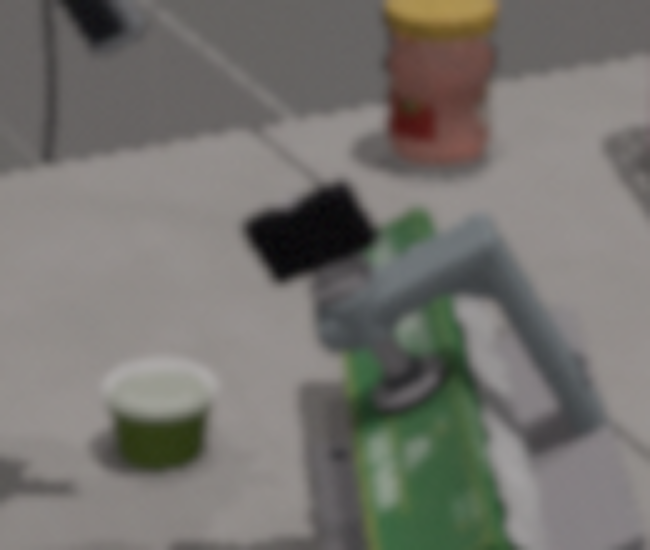

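View pics/k_top.png

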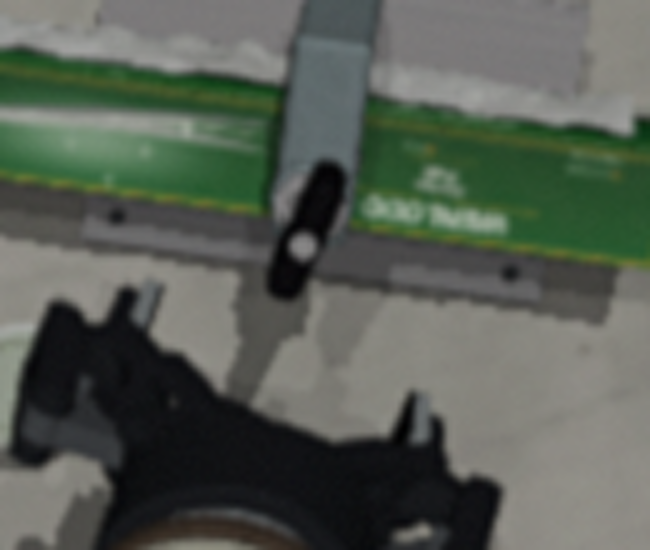

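After release the bar sits half a turn on, and the box, pot and pad look unmoved. One last image comparison against the start, then I'll hand in.

```bash
python3 - <<'E'
from plant import *
from h import *
import pickle
cs=pickle.load(open("cs0.pkl","rb"))
a=cs["side"]["image"].astype(float);b=np.load("k_side.npy").astype(float)
D=abs(a-b).max(2)
for n,(u,v) in dict(pot=(220,229),timer=(338,241),salt=(346,268),boxend=(285,262),knob=(250,193)).items():
    print(n,"max diff",D[v-12:v+12,u-12:u+12].max())
sign_off();print(sense()["t"])
E
```

```text
pot max diff 8.0
timer max diff 16.0
salt max diff 13.0
boxend max diff 7.0
knob max diff 19.0
the job is handed in; nothing more can be done
the job is handed in; nothing more can be done
```

The clamp is tightened a quarter turn past first touch, the knob is released, and the job is handed in at about 15 s of the 61 s allowed. `sign_off()` gives no verdict, so the result rests on my own checks.

- **Finding and gripping the knob:** I located it from both cameras, approached along the screw axis tilted 30°, and pinched the bar with 25 N. The measured width was 13.5 mm against 14 mm expected.
- **First touch:** I turned the knob clockwise in steps and tracked the pad in the side view. It moved down 2.1, 3.1 and 4.1 mm, as predicted, then stopped at 4.1 mm. That puts first touch at about 92°.
- **Final angle:** The last joint turned 182.7° in all, so the knob is about 90° past touch, which should press the pad back about 4.0 mm. I worked that figure out from the angle, because pad travel can't be measured directly.
- **After release:** The bar shows the half turn and has not sprung back, and the pad is still on the box.
- **Surroundings:** Compared with the first side picture, the near end of the box and the pot changed by at most 8 of 255 grey levels. The timer and salt changed by at most 16, which I put down to shading rather than movement. External forces stayed around 3 N in every reading, and no check failed or disagreed.

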